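# Pack the tablets down the dispenser tube

### The arm

A 6-joint arm with a two-finger parallel gripper is mounted at the origin on a cart in front of the work surface, level with it; the furniture and walls round the work are solid. World frame = base frame: x ahead of the robot, y to its left, z up, the work surface at z = 0. Lengths are in m, angles in degrees, forces in N, time in s.
With the tool pointing down it reaches from about 0.25 to 0.775 m from the base axis. Payload 4 kg.
Tool frame: the origin (TCP) lies between the finger pads; the fingertips stand 11 mm ahead of it and the grasp point (between the pads) lies 8 mm behind it (manip.nose_length is the distance from the TCP to the fingertips, in m); z points along the fingers, y is the line along which they close (so a half turn about z gives the same grasp; the last joint's range is limited). The gripper opens to 94 mm and grips with 3 to 60 N. Pads are 16 mm wide; open, the fingers measure 119 mm over their backs; the gripper's body (75 mm by 177 mm) begins 78 mm behind the grasp point.
Start: joints at [58.837, 4.996, 78.535, -0, 96.463, -5.907], TCP at [0.235, 0.497, 0.217] pointing down, gripper open.
Joint ranges: [-177.83, 177.83], [-43.37, 116.18], [15.69, 146.23], [-61.86, 241.86], [9.47, 152.12], [-147.06, 147.06]. Speed limits (degrees/s): [159.86, 159.86, 180, 180, 180, 180].

### API

Orientations are given as [roll, pitch, yaw] about the fixed x, y, z axes, in that order (R = Rz(yaw) Ry(pitch) Rx(roll)).
In Python, from rig import manip, status, snapshot, camera_info, close_job gives the robot as it stands. Calls block until the motion is done:
- manip.movep(position, orientation): joint-space move of the TCP to a pose.
- manip.movel(position, ori=None, max_speed=0.15, threshold=None): straight line of the TCP; ori=None keeps the orientation; max_speed is the mean speed in m/s. With threshold (N) it stops when the force on the tool has changed by that much, and returns True; else False.
- manip.goto_joints(angles): joint-space move.
- manip.move_gripper(opening, grasp_force=None): opening from 0.0 (shut) to 1.0 (fully open); grasp_force is the grip in N (None keeps the last); returns when the fingers have stopped.
- manip.wait(seconds).
- manip.inverse_kinematics(position, orientation): joint angles nearest the present ones, or None.
- status.sense(): the state.
- snapshot(name): name is "side" or "top" or "wrist"; returns (picture, depth): 384x512x3 uint8, blue, green, red; 384x512 float32, m along the optical axis (not along the pixel's ray), 0 where there is no reading.
- camera_info(name): a dict with "camera_matrix" (3x3 intrinsics, pixels), "R" (3x3) and "t" (3): a world point X has camera coordinates R X + t. Camera axes: x right, y down, z forward; pixel columns grow to the right and rows downward; lengths in m; the calibration is good to about 2 mm. A picture is of the moment at which its call begins: read the wrist's pose just before it. camera_info takes no time and is no camera call; for the wrist camera it gives the pose at the moment of the call.
A pose or a line that the arm cannot do raises manip.PlanningError and nothing moves.
- close_job(): hands the job in; it is judged then, once.
The state is a dict: "clock": time; "q": joint angles; "qd": joint speeds; "joint_efforts": joint torques, N m; "tool_pos": TCP position; "tcp_rot": TCP orientation; "wrist_force": force on the tool from outside, world axes, zero at the start; "torque": the same for the moment, N m; "gripper_width": opening from 0.0 (shut) to 1.0 (fully open); "gripper_force": force on a finger pad.
Only numpy, scipy, OpenCV 4.12 (cv2) and the standard library are available. Lean on these libraries where they do the work, as an engineer would, in place of code of your own. Each camera call takes 0.05 s, during which the arm holds its last target. There are 200 camera calls.

### The job

Three disinfectant tablets have hung up on their way down the clear dispenser tube. Take the orange-handled tamping rod from its blue stand and push the tablets down the tube until they lie tight on one another and bottom out firmly on the rubber pad: hold a steady push of about 16 N there for a second, and never let the rod press on the tablets or tube with more than 25 N, or they break. Then stand the rod back in its stand; touch the tube with nothing but the rod and leave the other things where they are.

Things in the scene. Friction and masses are not known exactly. Their poses are not given: they have to be found in the camera images.
- tube: clear upright tube on a white weighted round foot (90 mm across, green ring), fixed to the table. Origin: centre of the foot's underside, on the tube's axis; z up. Inside at the bottom sits a bung with a springy rubber pad on it: the pad's top is 23 to 47 mm above the table, different each time and not measured. The pad yields about 1 mm for each 10 N.
- tube_mouth (a point): centre of the tube's open mouth, 128 mm above the table on the tube's axis. The bore is 28 mm, the tube 34 mm outside; over its top 9 mm it flares to 37 mm inside, 43 mm outside
- tablet_top: uppermost of three yellow tablets, 26 mm across and 12 mm thick, hung in the tube with gaps between them. Each slides down under about 2.5 N (2.5, 5, then 7.5 N as they close up) and stays where it is left. Origin: centre of its underside, z up; its top is 12 mm higher. At the start its underside is 93 to 98 mm above the table.
- tablet_low: lowest of the three tablets, same shape. Origin: centre of its underside, z up; it starts 54 to 59 mm above the table, 7 mm or more above the pad. Packed tight, the top tablet's origin is 24 mm above this one's. The middle tablet (not measured) hangs between them.
- rod: tamping rod, 100 to 210 g, standing loose in its stand (may lean up to 0.1 rad), 133 mm long. Origin: centre of its lower end, z up along the rod. Steel shaft 22 mm diameter from z = 0 to 85 mm, black collar 34 mm across at z = 85 to 91, orange handle from z = 91 to 133 mm, 26 mm along its own x and 20 mm along its own y (grip it across y).
- rod_tip (a point): centre of the rod's lower end (same point as the rod's origin)
- rod_grip (a point): middle of the orange handle, 112 mm above the rod's lower end
- stand: blue round stand for the rod, fixed to the table, 80 mm across at the foot, 52 mm high, 48 to 52 mm across above; open at the top with an upright round hole 26 mm in diameter (30 mm at the mouth) whose floor is 7 mm above the table. Origin: centre of its underside, on the hole's axis
- stand_floor (a point): centre of the floor of the stand's hole, where the rod's lower end rests
- amber: the nearer of two amber glass bottles with yellow caps, 48 mm across and 116 mm high, loose bystander. Origin: centre of its underside
- plaster: the nearest of the rolls of plaster tape (right half of the table), lying flat, white, 58 mm across and 25 mm high, loose bystander. Origin: centre of its underside
- gauze: flat gauze pack, 54 x 78 x 9 mm, white with a green stripe, loose bystander. Origin: centre of its underside
Things that resemble listed ones, but are neither listed nor needed, are in the scene too. What is shaped like the rod but turquoise is not meant. There is more than one size of the stand; the job needs the smaller.

How it is judged (in metres and radians):
On the way, in this order (a step that is already met when the one before it is completed fails the run):
1. the lower end of the rod is inside the tube (z of rod_tip in the frame of tube below 0.125 m and horizontal distance between rod_tip and tube below 0.008 m), for 0.05 s.
2. the tablets lie tight on one another and the rod presses the top one steadily with 12 N or more for half a second, which the tablets withstand only when bottomed out (z of tablet_top in the frame of tablet_low below 0.026 m and contact force between rod and tablet_top above 12 N), for 0.5 s.
At the end, for the whole second after the job is handed in: The three tablets lie tight on one another at the bottom of the tube (top one's origin less than 26 mm above the lowest one's, the lowest more than 5 mm below its start), and the rod stands at rest in its stand: its lower end within 6 mm of the hole's floor, leaning less than 0.13 rad (z of tablet_top in the frame of tablet_low below 0.026 m and distance of tablet_low from where it was at the start of the episode above 0.005 m and distance between rod_tip and stand_floor below 0.006 m and angle between rod's own z axis and vertical below 0.13 rad and linear speed of rod below 0.02 m/s); the robot touches nothing.
It fails at once if the rod presses on the tablets or the tube with more than 25 N (contact force between rod and tube above 25 N).
It fails at once if the robot itself touches the tube or tablets (contact force between any of the fingers, the arm and tube above 1 N).
It fails at once if the bottle, the plaster roll or the gauze pack is moved more than 20 mm (distance of any of amber, plaster, gauze from where it was at the start of the episode above 0.02 m).
It also fails if it takes over 61 s, if anything falls off the work surface, if the arm or the gripper's body presses on something with over 40 N, if the wrist force passes 120 N, or if a joint passes its speed limit or range.

## Working session

There is one attempt and no reset: what is moved stays moved. The work goes in short steps, each a Python script; the robot and the scene stay as the last script left them, time stands still between calls to the robot, and variables do not carry over. Pictures are saved under pics/ and viewed, at most 10 in all, crops included, and the job is handed in when it is done.

```bash
ls; mkdir -p pics; python3 - <<'E'
from rig import manip,status,snapshot,camera_info
import cv2,numpy as np
for n in ("side","top"):
    p,d=snapshot(n); cv2.imwrite(f"pics/{n}0.png",p); np.savez(f"{n}0.npz",p=p,d=d,**{k:np.array(v) for k,v in camera_info(n).items()})
    i=camera_info(n); R=np.array(i['R']);print(n,(-R.T@np.array(i['t'])).round(3),R[2].round(2),i['camera_matrix'])
print(status.sense())
E
```

```text
pics
side [ 0.34  -0.705  0.499] [ 0.17  0.9  -0.39] [[421.01698784   0.         256.78026589]
 [  0.         421.01698784 198.17845689]
 [  0.           0.           1.        ]]
top [0.377 0.255 1.251] [ 0.15  0.   -0.99] [[477.41796939   0.         256.73105375]
 [  0.         477.41796939 196.3036077 ]
 [  0.           0.           1.        ]]
{'clock': 0.1, 'q': array([ 5.88374620e+01,  5.03559181e+00,  7.86157451e+01,  8.51794215e-04,
        9.64622093e+01, -5.90555121e+00]), 'qd': array([-0.04079456, -0.06769636, -0.1852088 , -0.00634967, -0.12907003,
        0.02087739]), 'joint_efforts': array([ 2.52389778e-03, -3.41251445e+01, -3.03301370e+01,  7.20509654e-02,
        3.04312678e-02, -8.04670344e-05]), 'tool_pos': array([0.23441481, 0.49702515, 0.21541737]), 'tcp_rot': array([-1.79887143e+02, -1.25247198e-02,  1.54743096e+02]), 'wrist_force': array([ 0.19104572, -0.34543186,  0.0031839 ]), 'torque': array([-0.00383704,  0.00522658, -0.00475843]), 'gripper_force': 0.0, 'gripper_width': 0.9986456875154359}
```

View pics/side0.png

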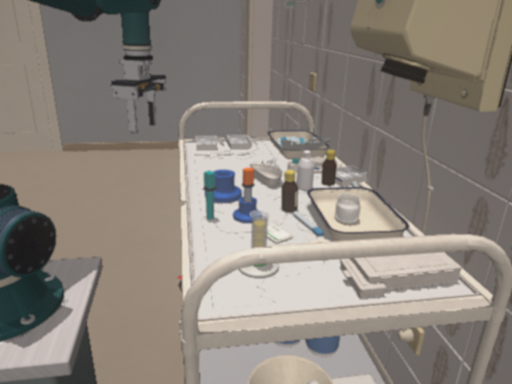

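View pics/top0.png

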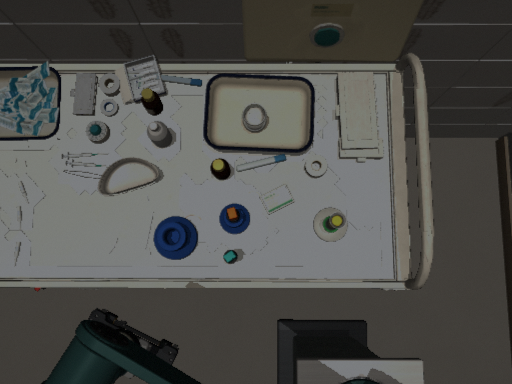

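The side view shows the orange rod in its small blue stand at about (248,178)/(245,212), with the tube and its yellow tablets at (259,235). In the top view the rod handle is at (233,214), the stand at (235,219), the tube foot at (331,224), the turquoise decoy at (231,257) and the large stand at (175,237).

```bash
cat > h.py <<'E'
import numpy as np,cv2
from rig import manip,status,snapshot,camera_info
def ray(u,v,i,z):
    K=np.array(i['camera_matrix']);R=np.array(i['R']);t=np.array(i['t'])
    c=-R.T@t; d=R.T@np.linalg.inv(K)@[u,v,1]; return c+d*(z-c[2])/d[2]
def proj(X,i):
    p=np.array(i['camera_matrix'])@(np.array(i['R'])@np.array(X)+np.array(i['t'])); return p[:2]/p[2]
def mask(p,h0,h1,s=90,v=40):
    h=cv2.cvtColor(p,cv2.COLOR_BGR2HSV); return cv2.inRange(h,(h0,s,v),(h1,255,255))
def blobs(m,a=20):
    n,l,st,c=cv2.connectedComponentsWithStats(m)
    return [(c[k].round(1),st[k].tolist()) for k in range(1,n) if st[k][4]>=a]
def look(n,name):
    i=camera_info(n);p,d=snapshot(n);cv2.imwrite(f"pics/{name}.png",p)
    np.savez(name+".npz",p=p,d=d,**{k:np.array(v) for k,v in i.items()});return p,d,i
E
python3 - <<'E'
from h import *
z=np.load("top0.npz");p=z['p']
for n,(a,b,h) in dict(orange=(3,16,.133),yellow=(22,35,.107),blue=(105,125,.03),green=(40,80,.01)).items():
    for c,s in blobs(mask(p,a,b),15):
        if 150<c[0]<400 and 150<c[1]<280: print(n,c,s,ray(*c,z,h).round(3))
print(ray(331,224,z,.006))
i=camera_info("wrist");s=status.sense();R=np.array(i['R']);print(-R.T@np.array(i['t'])-s['tool_pos'],R.round(2),i['camera_matrix'])
E
```

```text
orange [231.7 212.8] [227, 207, 11, 13, 100] [0.505 0.317 0.133]
yellow [217.9 164.4] [212, 159, 13, 12, 116] [0.627 0.353 0.107]
yellow [336.4 220.2] [331, 215, 12, 12, 99] [0.49  0.067 0.107]
blue [234.8 219.5] [220, 204, 30, 30, 522] [0.499 0.315 0.03 ]
blue [174.9 237.6] [154, 217, 43, 42, 1316] [0.453 0.467 0.03 ]
green [280.5 205. ] [270, 200, 22, 11, 22] [0.54  0.196 0.01 ]
green [327.4 225.4] [323, 216, 14, 16, 59] [0.486 0.074 0.01 ]
[0.49021431 0.06429275 0.006     ]
[-0.05992495  0.02846544  0.16902151] [[ 0.43  0.9  -0.  ]
 [ 0.88 -0.41  0.23]
 [ 0.21 -0.1  -0.97]] [[331.83426007   0.         255.82925724]
 [  0.         331.83426007 195.72013972]
 [  0.           0.           1.        ]]
```

```bash
python3 - <<'E'
from h import *
for k,(x,y,yaw) in enumerate([(.503,.316,180),(.503,.316,90),(.49,.066,90),(.49,.066,180)]):
    manip.movep([x,y,.28],[180,0,yaw]);manip.wait(.2)
    p,d,i=look("wrist",f"w{k}"); s=status.sense(); print(s['clock'],s['tool_pos'].round(4),s['tcp_rot'].round(2),s['q'].round(0))
im=[cv2.imread(f"pics/w{k}.png") for k in range(4)]
m=np.vstack([np.hstack(im[:2]),np.hstack(im[2:])]);cv2.imwrite("pics/wm.png",cv2.resize(m,(800,600),interpolation=cv2.INTER_AREA))
E
```

```text
1.6 [0.5023 0.3168 0.2799] [-1.8000e+02 -2.0000e-02 -1.7991e+02] [ 27.  11.  65.   0. 104. -63.]
3.25 [0.503 0.316 0.28 ] [-180.      0.     90.01] [ 27.  11.  65.  -0. 104.  27.]
4.4833 [0.4902 0.067  0.2798] [-1.7998e+02 -1.0000e-02  9.0110e+01] [  1.  -2.  79.   0. 103.   1.]
6.1333 [0.49  0.066 0.28 ] [-180.      0.    179.99] [  1.  -2.  79.  -0. 103. -89.]
```

View pics/wm.png

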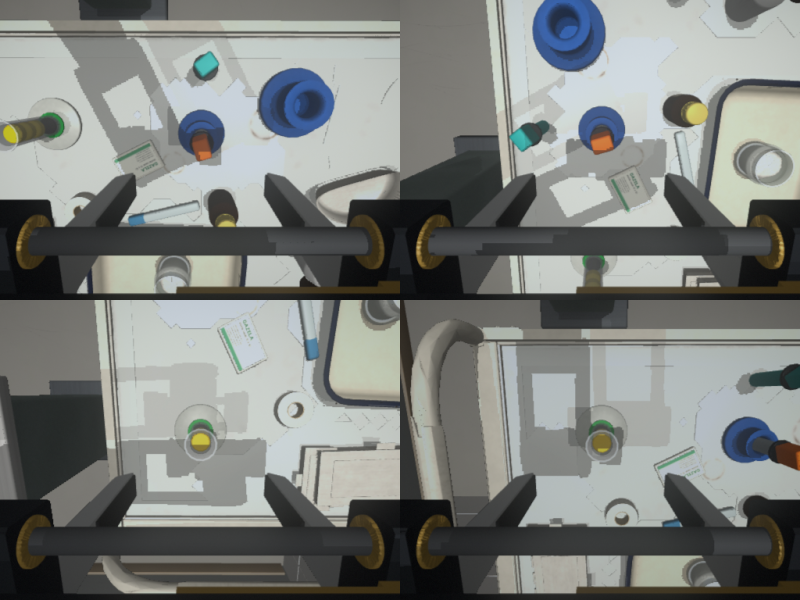

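The montage shows the handle near (202,148) in the first pane and (602,142) in the second. The tube mouth ring is near (200,441) and (600,441). I'll zoom in for exact edges.

```bash
python3 - <<'E'
from h import *
o=[]
for k in range(4):
    p=cv2.imread(f"pics/w{k}.png"); c=p[120:220,190:322]; c=cv2.resize(c,(396,300),interpolation=cv2.INTER_CUBIC)
    if k>1: c=cv2.convertScaleAbs(c,alpha=1.2)
    o.append(c)
cv2.imwrite("pics/crop.png",np.vstack([np.hstack(o[:2]),np.hstack(o[2:])]))
for k in (0,1):
    z=np.load(f"w{k}.npz");p=z['p']; hsv=cv2.cvtColor(p,cv2.COLOR_BGR2HSV)
    m=mask(p,3,16,120,60); b=[x for x in blobs(m,100)];print(k,b)
    c=max(b,key=lambda x:x[1][4]); s=c[1]
    print(hsv[s[1]:s[1]+s[3]:3,int(c[0][0])-2,2])
    for c,s in blobs(mask(p,105,125),300): print('blue',c,s)
E
```

```text
0 [(array([258. , 190.7]), [246, 174, 25, 32, 525])]
[ 96  96 122 130 130 129 130 199 185 181 140]
blue [378.8 131.4] [333, 88, 95, 88, 6388]
blue [257.3 163.9] [229, 141, 58, 57, 1790]
1 [(array([257.9, 182.8]), [244, 168, 29, 30, 627])]
[ 71 108 110 186 207 207 207 206 153 127]
blue [215.8  41.9] [170, 0, 92, 90, 6892]
blue [257.5 159. ] [229, 137, 59, 55, 1792]
```

View pics/crop.png

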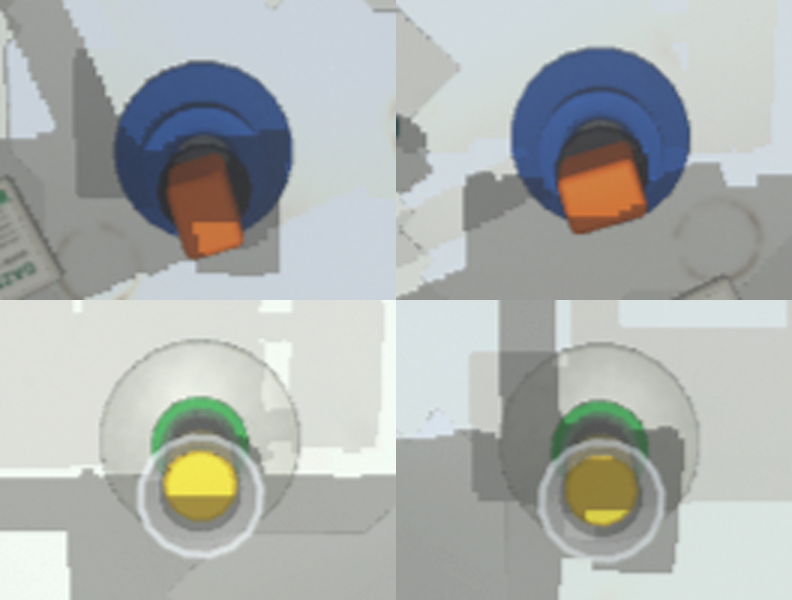

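The crops give sharp outlines: mouth ring centre at about (200,496) in pane 3 and (601,498) in pane 4. The stand foot is centred at (204,150) and (600,136), and the handle's top-face corners are readable in both upper panes.

```bash
cat >> h.py <<'E'
def tri(obs):
    A=np.zeros((3,3));b=np.zeros(3)
    for u,v,i in obs:
        a=ray(u,v,i,0);c=ray(u,v,i,.1);d=(c-a)/np.linalg.norm(c-a);P=np.eye(3)-np.outer(d,d);A+=P;b+=P@a
    return np.linalg.solve(A,b)
E
python3 - <<'E'
from h import *
Z=[np.load(f"w{k}.npz") for k in range(4)]
def px(k,x,y): 
    x-=396*(k%2);y-=300*(k//2); return 190+(x+.5)/3-.5,120+(y+.5)/3-.5
def rep(n,pts,h):
    print(n,'tri',tri([(*px(k,x,y),Z[k]) for k,x,y in pts]).round(4),[ray(*px(k,x,y),Z[k],h)[:2].round(4) for k,x,y in pts])
rep('mouth',[(2,200.5,496),(3,601,498)],.128)
rep('foot',[(2,199.5,439.5),(3,599.5,441)],.0)
rep('handle',[(0,205.5,217.5),(1,603,196)],.139)
rep('standfoot',[(0,204,150.5),(1,600.5,136)],.008)
for k,cs in ((1,[(558,180),(633,157),(645,212),(575,234)]),(0,[(243,243),(218,178),(168,190),(193,259)])):
    P=np.array([ray(*px(k,*c),Z[k],.139)[:2] for c in cs])
    for a,b in((0,1),(1,2),(2,3),(3,0)):
        e=P[b]-P[a];print(k,'edge',np.linalg.norm(e).round(4),np.degrees(np.arctan2(e[1],e[0])).round(1))
E
```

```text
mouth tri [0.491  0.0676 0.1242] [array([0.4913, 0.068 ]), array([0.4899, 0.0678])]
foot tri [ 0.4908  0.0677 -0.0038] [array([0.4911, 0.068 ]), array([0.49 , 0.068])]
handle tri [0.5062 0.3189 0.1382] [array([0.5061, 0.3188]), array([0.5062, 0.3191])]
standfoot tri [0.5061 0.3189 0.0029] [array([0.5051, 0.3191]), array([0.5062, 0.3195])]
1 edge 0.0248 17.3
1 edge 0.0182 -77.3
1 edge 0.0235 -162.0
1 edge 0.0184 106.8
0 edge 0.0227 -158.9
0 edge 0.0163 -76.1
0 edge 0.024 19.4
0 edge 0.0169 108.5
```

```bash
python3 - <<'E'
from h import *
manip.move_gripper(.6)
manip.movep([.5062,.319,.24],[180,0,198])
print(manip.movel([.5062,.319,.113],max_speed=.1,threshold=6))
manip.move_gripper(0,grasp_force=45); s=status.sense();print(s['clock'],s['tool_pos'],s['gripper_width']*94,s['gripper_force'],s['wrist_force'])
manip.movel([.5062,.319,.29],max_speed=.1);manip.wait(.3)
s=status.sense();print(s['clock'],s['tool_pos'],s['gripper_width']*94,s['wrist_force'])
p,d,i=look("wrist","w5"); look("side","s5"); q,_,_=look("top","t5")
a=cv2.resize(p[:260,130:390],(390,390));sd=cv2.imread("pics/s5.png")[90:220,180:310]
cv2.imwrite("pics/c5.png",np.hstack([a,cv2.resize(sd,(390,390),interpolation=cv2.INTER_CUBIC)]))
E
```

```text
False
9.9667 [0.50618494 0.31905587 0.11301544] 19.835017546577383 44.90586698055267 [ 0.72327697 -0.33897457  0.93638551]
12.1833 [0.5061364  0.31897386 0.28982414] 19.851622998266276 [ 0.82732711 -0.00855078 -1.98734228]
```

View pics/c5.png

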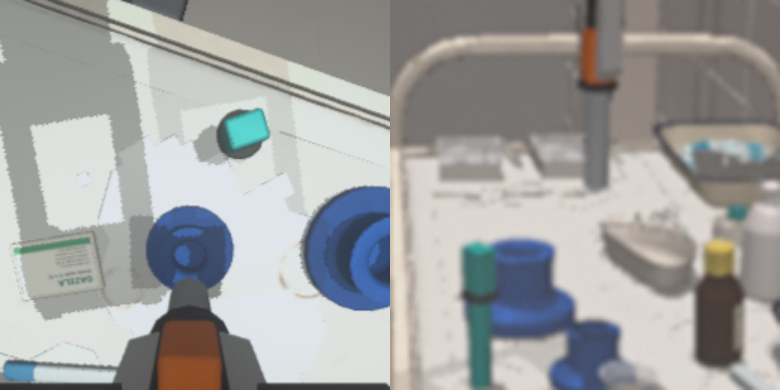

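The wrist view shows the rod held between the fingers with its tip end at about (188,280) and the stand hole at (190,252). The side view shows the shaft hanging nearly vertical, from (597,90) to (597,188). Next I'll compare it numerically with the upright prediction.

```bash
python3 - <<'E'
from h import *
W=np.load("w5.npz");S=np.load("s5.npz")
x,y=.5061,.3190;tip=.1838
for n,z in (("side",S),("wrist",W)):
    print(n,[ (h,proj([x,y,tip+h],z).round(2)) for h in (0,.02,.04,.06,.08,.112)])
g=S['p'];
for h in (.01,.03,.05,.07):
    u,v=proj([x,y,tip+h],S);r=int(round(v));u0=int(u)
    row=g[r,u0-12:u0+13].astype(int).sum(1)//3; print(h,r,u0-12,row.tolist())
u,v=proj([x,y,tip],W)
for r in range(int(v)-10,int(v)+12,3): print(r,int(u)-24,(W['p'][r,int(u)-24:int(u)+25].astype(int).sum(1)//3).tolist())
c=int(u);print('col',c,int(v)-20,(W['p'][int(v)-20:int(v)+14,c].astype(int).sum(1)//3).tolist())
E
```

```text
side [(0, array([248.54, 151.86])), (0.02, array([248.69, 144.28])), (0.04, array([248.84, 136.59])), (0.06, array([248.99, 128.78])), (0.08, array([249.15, 120.86])), (0.112, array([249.4 , 107.93]))]
wrist [(0, array([256.4 , 196.83])), (0.02, array([256.44, 202.75])), (0.04, array([256.48, 209.62])), (0.06, array([256.53, 217.68])), (0.08, array([256.59, 227.26])), (0.112, array([256.72, 247.05]))]
0.01 148 236 [151, 152, 151, 150, 150, 150, 150, 146, 133, 119, 116, 118, 120, 120, 115, 111, 134, 183, 208, 211, 205, 198, 200, 209, 213]
0.03 140 236 [173, 173, 176, 178, 178, 176, 171, 158, 136, 118, 112, 115, 118, 118, 115, 112, 119, 142, 156, 162, 165, 167, 167, 164, 164]
0.05 133 236 [118, 117, 114, 117, 119, 118, 117, 115, 111, 109, 110, 113, 116, 117, 115, 110, 114, 126, 136, 137, 136, 137, 137, 137, 137]
0.07 125 237 [115, 114, 112, 112, 114, 113, 112, 108, 104, 106, 112, 113, 114, 113, 111, 114, 126, 134, 136, 136, 136, 137, 136, 136, 137]
186 232 [134, 134, 130, 103, 78, 74, 74, 73, 74, 74, 74, 75, 77, 94, 105, 107, 109, 103, 95, 92, 91, 90, 88, 88, 88, 87, 89, 92, 92, 88, 84
[... 1115 characters left out ...]
7, 86, 86, 86, 86, 86, 85, 85, 84, 84, 116, 207, 228, 228, 228, 228, 228, 228, 228, 228, 229, 228]
204 232 [227, 228, 227, 228, 228, 227, 227, 227, 227, 213, 137, 82, 82, 83, 83, 84, 84, 79, 71, 65, 61, 60, 57, 53, 54, 56, 58, 59, 63, 68, 75, 83, 87, 86, 85, 85, 83, 83, 176, 221, 228, 228, 228, 228, 228, 228, 228, 228, 228]
207 232 [227, 227, 227, 228, 227, 227, 227, 227, 227, 164, 79, 52, 51, 51, 52, 51, 51, 52, 51, 52, 52, 52, 52, 52, 53, 53, 53, 53, 53, 53, 53, 53, 53, 53, 53, 52, 54, 58, 116, 207, 228, 228, 228, 228, 228, 228, 228, 228, 228]
col 256 176 [77, 77, 69, 66, 65, 71, 79, 88, 96, 91, 88, 87, 88, 89, 88, 88, 88, 87, 87, 88, 87, 86, 87, 87, 86, 86, 86, 66, 54, 51, 51, 53, 51, 53]
```

```bash
python3 - <<'E'
from h import *
X,Y=.4908,.0678
manip.movel([X,Y,.29],max_speed=.2);manip.wait(.3)
F=[]
for _ in range(5): F.append(status.sense()['wrist_force']);manip.wait(.03)
f0=np.mean(F,0);np.save("f0.npy",f0)
print('tare',f0,manip.movel([X,Y,.222],max_speed=.05,threshold=5))
s=status.sense();print(s['clock'],s['tool_pos'],s['wrist_force']-f0)
p,d,i=look("side","s6");look("wrist","w6")
E
```

```text
tare [ 0.0679254   0.03476503 -1.49313465] False
15.7167 [0.49103089 0.06778181 0.22244648] [ 0.26241284 -0.16246709  0.48178848]
```

```bash
python3 - <<'E'
from h import *
X,Y=.4908,.0678;f0=np.load("f0.npy")
z=.222;k=0
while z>.160:
    z-=.004; hit=manip.movel([X,Y,z],max_speed=.012,threshold=7)
    s=status.sense();f=s['wrist_force']-f0;print(round(s['clock'],2),s['tool_pos'].round(4),f.round(2),hit)
    if f[2]>9 or abs(f[:2]).max()>6: break
E
```

```text
16.3 [0.4907 0.0678 0.2178] [-0.07 -0.17  0.77] False
16.78 [0.4909 0.0678 0.214 ] [ 0.17 -0.31  0.91] False
17.27 [0.4909 0.0678 0.2099] [ 0.09 -0.11  0.93] False
17.75 [0.4908 0.0678 0.2057] [0.72 0.08 1.27] False
18.23 [0.4908 0.0678 0.2022] [-1.25 -0.13  3.63] False
18.72 [0.4908 0.0678 0.1976] [ 0.68 -0.4   1.62] False
19.2 [0.4908 0.0678 0.1944] [-0.76 -0.32  6.14] False
19.68 [0.4908 0.0678 0.1902] [-1.14  0.33  6.37] False
20.17 [0.4908 0.0678 0.186 ] [-0.99 -0.11  5.55] False
20.65 [0.4909 0.0678 0.182 ] [-0.88 -0.4   6.22] False
21.13 [0.4908 0.0678 0.178 ] [-1.18 -0.3   5.65] False
21.62 [0.4908 0.0678 0.174 ] [-1.37  0.07  4.96] False
22.1 [0.4908 0.0678 0.1702] [-0.47 -0.34  7.05] False
22.37 [0.4908 0.0678 0.1695] [-1.04 -0.35  3.59] True
22.67 [0.4907 0.0678 0.1694] [-0.69  0.1   4.68] True
23.02 [0.4907 0.0678 0.1695] [-0.11  0.32  5.06] True
```

```bash
cat >> h.py <<'E'
def favg(n=6,dt=.02):
    F=[]
    for _ in range(n): manip.wait(dt);F.append(status.sense()['wrist_force'])
    return np.mean(F,0)
E
python3 - <<'E'
from h import *
X,Y=.4908,.0678;f0=np.load("f0.npy")
z=status.sense()['tool_pos'][2]
print(z,(favg()-f0).round(2))
for k in range(14):
    z-=.0003; manip.movel([X,Y,z],max_speed=.005)
    f=favg(5)-f0;s=status.sense();print(round(s['clock'],2),round(z,4),s['tool_pos'].round(4),f.round(2))
    if f[2]>12 : break
E
```

```text
0.16945252703281027 [-0.24 -0.22  4.53]
23.45 0.1692 [0.4907 0.0678 0.1694] [-1.36 -0.27  6.84]
23.78 0.1689 [0.4908 0.0678 0.1695] [-1.59 -0.01  7.56]
24.12 0.1686 [0.4908 0.0678 0.1694] [-2.01 -0.46  8.89]
24.45 0.1683 [0.4907 0.0678 0.1694] [-2.38 -0.21  9.51]
24.78 0.168 [0.4908 0.0678 0.1694] [-2.72 -0.07 10.92]
25.12 0.1677 [0.4908 0.0678 0.1694] [-3.   -0.07 11.95]
25.45 0.1674 [0.4908 0.0679 0.1694] [-3.260e+00  1.000e-02  1.293e+01]
```

```bash
python3 - <<'E'
from h import *
p,d,i=look("side","s7");f=favg()-np.load("f0.npy");print(status.sense()['clock'],f,status.sense()['torque'])
u,v=map(int,proj([.49,.068,.09],i)); print(u,v,[proj([.4908,.0678,h],i).round(1) for h in (0,.023,.0275,.0395,.0515,.0635,.128,.1485)])
a=p[v-50:v+50,u-40:u+40];b=cv2.imread("pics/s6.png")[v-50:v+50,u-40:u+40]
cv2.imwrite("pics/c7.png",np.hstack([cv2.resize(x,(400,500),interpolation=cv2.INTER_CUBIC) for x in (b,a)]))
E
```

```text
25.6 [-3.00245178 -0.08190091 12.82359369] [ 0.0065057   0.94873697 -0.00190399]
258 229 [array([257.9, 266.6]), array([258.2, 257.5]), array([258.2, 255.7]), array([258.4, 250.8]), array([258.5, 245.9]), array([258.7, 241. ]), array([259.6, 213.5]), array([259.9, 204.5])]
```

View pics/c7.png

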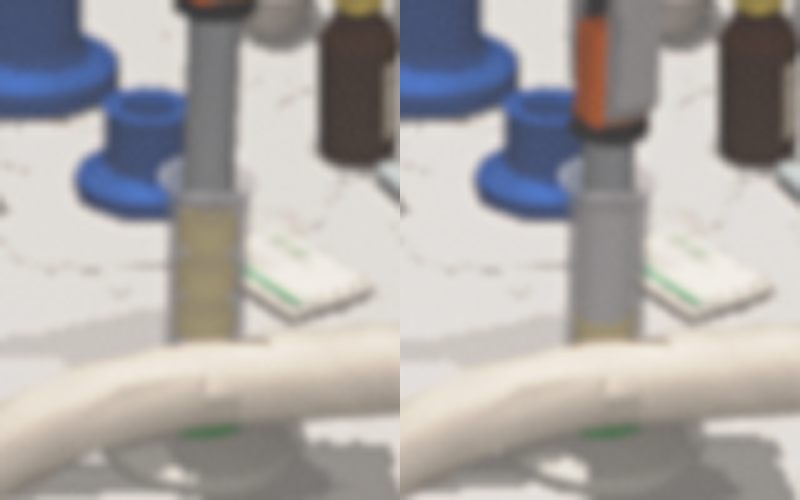

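The left pane (before) shows three gapped tablets. The right pane shows the rod tip low in the tube at about (605,322), on the tablet stack, with the lower part hidden by the cart rail. The force is rising stiffly, so the stack has bottomed out. I'll relieve the side load and bring the push to 16 N.

```bash
python3 - <<'E'
from h import *
X,Y,z=.4908,.0678,.1674;f0=np.load("f0.npy")
for _ in range(2):
    X-=.0004;manip.movel([X,Y,z],max_speed=.005);f=favg(5)-f0;print(round(X,4),f.round(2))
for k in range(12):
    if f[2]>=16: break
    z-=.0002; manip.movel([X,Y,z],max_speed=.005)
    f=favg(5)-f0;s=status.sense();print(round(s['clock'],2),round(z,4),s['tool_pos'].round(4),f.round(2))
for _ in range(5): f=favg(10)-f0;print('hold',f.round(2),status.sense()['tool_pos'].round(4))
E
```

```text
0.4904 [-2.94  0.27 11.91]
0.49 [-2.26 -0.66 11.96]
26.6 0.1672 [0.4905 0.0678 0.1694] [-2.42  0.02 12.42]
26.93 0.167 [0.4906 0.0678 0.1694] [-2.84 -0.26 12.8 ]
27.27 0.1668 [0.4906 0.0678 0.1694] [-2.99 -0.33 13.78]
27.6 0.1666 [0.4906 0.0679 0.1694] [-2.91 -0.28 14.44]
27.93 0.1664 [0.4906 0.0678 0.1694] [-2.84 -0.04 15.16]
28.27 0.1662 [0.4906 0.0679 0.1694] [-3.58 -0.03 15.98]
28.6 0.166 [0.4906 0.0679 0.1694] [-3.09  0.22 16.36]
hold [-3.74 -0.32 15.99] [0.4906 0.0678 0.1693]
hold [-3.35 -0.56 16.45] [0.4906 0.0679 0.1693]
hold [-3.51 -0.34 16.59] [0.4906 0.0679 0.1693]
hold [-3.82 -0.05 16.54] [0.4906 0.0678 0.1693]
hold [-3.45 -0.02 16.6 ] [0.4906 0.0678 0.1693]
```

The push held at about 16.5 N for a second. I'll do one small check that it's the pad yielding and not a jam, staying under 19 N, then withdraw to just above the stand.

```bash
python3 - <<'E'
from h import *
X,Y,z=.490,.0678,.166;f0=np.load("f0.npy")
for k in range(4):
    z-=.0002; manip.movel([X,Y,z],max_speed=.005)
    f=favg(5)-f0;s=status.sense();print(round(s['clock'],2),round(z,4),s['tool_pos'].round(5),f.round(2))
    if f[2]>18: break
manip.wait(.5)
for z in (.167,.168,.169,.170,.171): manip.movel([.4906,Y,z],max_speed=.02);print(status.sense()['tool_pos'].round(4),(favg(3)-f0).round(2))
print(manip.movel([.4906,Y,.28],max_speed=.08,threshold=12));manip.wait(.3)
s=status.sense();print(s['clock'],s['tool_pos'],favg()-f0,s['gripper_width']*94)
look("side","s8");look("wrist","w8")
manip.movel([.5062,.319,.285],max_speed=.15);manip.wait(.3);print(favg()-f0)
p,_,i=look("wrist","w9");q,_,j=look("side","s9")
print(status.sense()['clock'],proj([.5062,.319,.179],j),proj([.5062,.319,.179],i),proj([.5061,.319,.052],i))
a=cv2.resize(p[110:240,190:320],(390,390),interpolation=cv2.INTER_CUBIC);b=cv2.resize(q[90:220,180:310],(390,390),interpolation=cv2.INTER_CUBIC)
cv2.imwrite("pics/c9.png",np.hstack([a,b]))
E
```

```text
29.77 0.1658 [0.4906  0.06786 0.16928] [-3.3  -0.27 16.94]
30.1 0.1656 [0.49062 0.06786 0.16923] [-3.93 -0.23 17.2 ]
30.43 0.1654 [0.4906  0.06786 0.16915] [-3.75 -0.39 18.07]
[0.4907 0.0678 0.1692] [-3.28 -0.05 13.03]
[0.4907 0.0678 0.1692] [-1.72  0.43  9.56]
[0.4907 0.0678 0.1693] [-0.82 -0.05  7.03]
[0.4906 0.0678 0.1696] [-0.36  0.05  3.15]
[0.49   0.0678 0.17  ] [-0.19 -0.18 -0.25]
False
34.25 [0.49051105 0.06780971 0.27978013] [-0.34101177 -0.09902803 -0.04273348] 19.730003010698827
[ 0.14847655  0.06578576 -0.07773319]
36.775 [248.54753465 153.65686712] [256.58417526 196.66800844] [256.44578053 172.06651327]
```

View pics/c9.png

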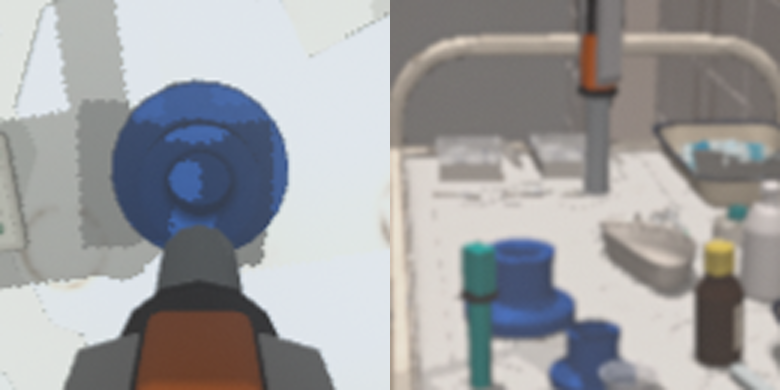

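The left pane shows the stand hole centred at about (200,181) and the foot at (200,168). The right pane shows the rod still straight, with its tip at (596,192). Next I'll cast rays for the hole, then insert.

```bash
python3 - <<'E'
from h import *
f0=np.load("f0.npy");i=np.load("w9.npz")
h=ray(190+200.5/3-.5,110+181.5/3-.5,i,.050);ft=ray(190+200.5/3-.5,110+168.5/3-.5,i,.004);print(h,ft)
x,y=np.mean([h[:2],ft[:2],[.5056,.319]],0);print(x,y)
manip.movel([x,y,.285]);
print(manip.movel([x,y,.172],max_speed=.1))
for z in np.arange(.168,.1145,-.004):
    hit=manip.movel([x,y,z],max_speed=.03,threshold=5);f=favg(3)-f0;s=status.sense();print(round(s['clock'],1),s['tool_pos'].round(4),f.round(2),hit)
    if hit: break
E
```

```text
[0.50401679 0.31817704 0.05      ] [0.5053214  0.31864365 0.004     ]
0.5049793992216551 0.31860689574001855
False
38.6 [0.5049 0.3186 0.168 ] [-0.09  0.09 -0.23] False
39.0 [0.5049 0.3186 0.1638] [-0.17 -0.09 -0.26] False
39.3 [0.5049 0.3186 0.1597] [ 0.31 -0.24 -0.28] False
39.6 [0.5049 0.3186 0.1558] [-0.03  0.01 -0.22] False
40.0 [0.5049 0.3186 0.1518] [-0.05  0.15 -0.07] False
40.3 [0.5049 0.3186 0.1478] [-0.27  0.1   0.25] False
40.6 [0.5049 0.3185 0.1438] [ 0.68 -0.25  0.25] False
41.0 [0.5049 0.3186 0.1398] [-0.04 -0.38 -0.11] False
41.3 [0.5049 0.3186 0.1358] [ 0.42 -0.15 -0.07] False
41.6 [0.5049 0.3186 0.1318] [-0.14 -0.38 -0.17] False
42.0 [0.5049 0.3185 0.1278] [ 0.1  -0.19 -0.38] False
42.3 [0.5049 0.3185 0.1238] [ 0.28 -0.09 -0.31] False
42.6 [0.5049 0.3185 0.1198] [ 0.14 -0.    0.21] False
43.0 [0.5049 0.3185 0.1158] [-0.66 -0.35 -0.08] False
```

```bash
python3 - <<'E'
from h import *
f0=np.load("f0.npy");x,y=.5050,.3186
print(manip.movel([x,y,.1125],max_speed=.01,threshold=3),status.sense()['tool_pos'],favg()-f0)
manip.move_gripper(.5);manip.wait(.2)
manip.movel([x,y,.28],max_speed=.12);manip.wait(.3)
p,_,i=look("wrist","w10");print(status.sense()['clock'],favg())
q,_,j=look("side","s10")
cv2.imwrite("pics/c10.png",np.hstack([cv2.resize(p[110:240,190:320],(390,390),interpolation=cv2.INTER_CUBIC),cv2.resize(q[150:280,190:320],(390,390),interpolation=cv2.INTER_CUBIC)]))
E
```

```text
True [0.50514788 0.31867992 0.11302728] [0.31231975 0.01813689 6.77702345]
46.1583 [ 0.25551462 -0.03036924  0.11638885]
```

View pics/c10.png

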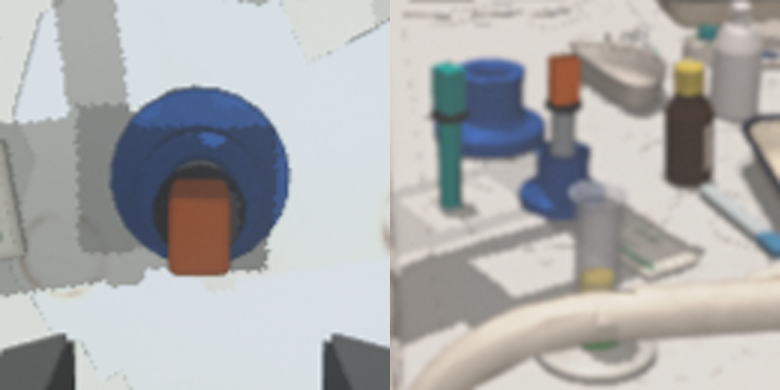

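The rod stands upright in the small stand, with the handle at (200,225) in the wrist pane and (563,80) in the side pane. The tablets are low in the tube at (598,280), the gripper is clear and the bystanders are where they were. I'm handing in.

```bash
python3 -c "
from rig import close_job
print(close_job())"
```

```text
the job is handed in; nothing more can be done
None
```

I pushed the tablets to the bottom of the tube, held about 16.5 N for a second (highest steady reading about 18 N), stood the rod back in its stand, and handed the job in; no verdict came back, and the cart rail hid the lower tablets, so I judged them packed from the force readings.

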